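# Clamp a lever blank in the bench gauge with the ratchet knob

### The job

Pick up the aluminium lever blank and lay it flat in the bench thickness gauge, its round boss centred on the anvil under the spindle and its bar on the tail rest between the two guide pegs, and let go of it. Then turn the ratchet knob on top clockwise, taking a new grip as often as needed, until the spindle clamps the boss and the ratchet slips: let it slip clearly but by less than half a turn, then let go. Turn only the ratchet knob, never the sleeve under it, which would crush the part, and do not shift the hammer, oil stone, loupe or sanding stick.

Things in the scene. Friction and masses are not known exactly. Their poses are not given: they have to be found in the camera images.
- lever_middle (a point): Aluminium lever blank, 177 mm long, 14 mm thick, about 0.18 kg: a round boss 30 mm across at one end, else a straight bar 16 mm wide. It lies flat. This point is in the bar, half-way up, 80 mm from the boss centre and 82 mm from the plain end; x points along the bar to the boss, z up. Here the seated lever hangs free between anvil and rest.
- lever_boss (a point): Centre of the lever's round boss, half-way up its 14 mm thickness; axes as lever_middle. To bring the boss under the spindle, lower the lever about 38 mm short of its seat with the bar between the pegs, then slide it forward just above the anvil.
- anvil_top (a point): Centre of the top of the gauge's anvil, 26 mm across, 40 mm above the table, under the spindle. x points from tail rest to column, z up; the seated lever has the same x. The gauge is fixed: base 86 mm wide, 15 mm thick, from 164 mm in front of the anvil to 78 mm behind; column behind, arm above at 97-127 mm, round bearing head 42 mm across at 94-130 mm height.
- rest_top (a point): Centre of the flat top of the tail rest (16 mm along x), 148 mm in front of the anvil (along -x of anvil_top) and as high as the anvil (40 mm). On it stand two guide pegs 7 mm thick and 12 mm high, to the left and right of this point with 22 mm free between them, for the lever's bar.
- knob_grip (a point): On the axis of the ratchet knob, 187 mm above the table, straight above the anvil. Knob: knurled steel cylinder, upright, 29 mm across, 165 to 203 mm above the table; it turns in place and stays where left. Clockwise from above lowers the spindle. Turning takes 0.12 N m; the ratchet slips at 0.21 N m. Under it the plain sleeve, 34 mm across, 130 to 162 mm up.
- spindle_tip (a point): Centre of the flat lower face of the spindle, a steel rod 16 mm thick that comes out of the bearing head downwards. It does not turn; it sinks 4.2 mm for each rad that the sleeve turns and stands 8 to 14 mm above the seated boss at the start (the boss top is 54 mm above the table). The screw is self-locking.
- ratchet (a joint): How far the ratchet knob has slipped on the sleeve, in rad: 0 at the start, grows with clockwise slip; unchanged as long as knob and sleeve turn together.
- spindle: The spindle itself; its origin is the tip.
- lever: The lever blank; origin on its underside below lever_middle, x to the boss.
- oil_stone: Bystander: dark oil stone, 155 x 66 x 26 mm; origin under its centre.
- brass_hammer: Bystander: brass hammer lying flat, 170 mm; origin under its centre.
- loupe: Bystander: black eye loupe, 38 mm across and 32 mm high; origin under its centre.
- sanding_stick: Bystander: flat wooden sanding stick, 150 x 18 x 9 mm; origin under its centre.

How it is judged:
By the outcome, as a careful person would: the job done as asked, in the order asked, and still so for the second after the job is handed in, with the robot touching nothing.
It also fails if it takes over 72 s, if anything falls off the work surface, if the arm or the gripper's body presses on something with over 40 N, if the wrist force passes 120 N, or if a joint passes its speed limit or range.

### The arm

A 6-joint arm with a two-finger parallel gripper is mounted at the origin on a cart in front of the work surface, level with it; the furniture and walls round the work are solid. World frame = base frame: x ahead of the robot, y to its left, z up, the work surface at z = 0. Lengths are in m, angles in rad, forces in N, time in s.
With the tool pointing down it reaches from about 0.3 to 0.875 m from the base axis. Payload 6.4 kg.
Tool frame: the origin (TCP) lies midway between the tips of the shut fingers; the grasp point (between the pads) lies 19 mm behind it; y points along the fingers, x is the direction in which the jaws open and shut, and the axes are right-handed (so a half turn about y gives the same grasp; the last joint's range is limited). The gripper opens to 85 mm and grips with 20 to 120 N. Pads are 22 mm wide; open, the fingers measure 114 mm over their backs; the gripper's body (76 mm by 85 mm) begins 54 mm behind the grasp point. The pads swing forward as they close: fully open they stand 13 mm farther back than shut.
Start: joints at [-1.461, 0.181, 1.607, -0, 1.354, -0.206], TCP at [0.179, -0.547, 0.231] pointing down, gripper open.
Joint ranges: [-2.99, 2.99], [-0.89, 2.07], [0.3, 2.58], [-1.14, 4.28], [0, 2.63], [-3.12, 3.12]. Speed limits (rad/s): [2.57, 2.57, 3.01, 3.14, 3.14, 3.14].

### API

Orientations are given as a unit quaternion [w, x, y, z].
In Python, from bench import ctrl gives the robot as it stands.
- The arm moves only by the tool step_arm, never from a script. Its argument "commands" is a list of rows, each a list of 7 numbers: the turn, a rotation vector about the tool's x, y, z in units of 6 degrees (1.0 is 6 degrees), then the shift along the tool's x, y, z in units of 30 mm (1.0 is 30 mm), then the opening, from 0 (shut) to 1 (fully open). A call has 1 to 10 rows; each row shifts and turns the commanded pose from where the row before left it, along the tool's axes as they then stand; what a row does not reach is not made up. A row lasts 1/10 s, in which the tool goes at most 50 mm and 8.59 degrees, less where a joint would pass 70% of its speed; a pose out of reach is approached as far as the arm can. A call with a number of a shift or a turn outside -1 to 1 is refused whole. A call with a gripper value outside its range is refused whole. The fingers move at their own pace and stop on an object; the grip force is fixed at half the most. Time passes only in rows, so rows that do not move let the fingers close. It gives the time, the measured TCP pose, the force and the opening at its end, in the units of the state.
- ctrl.get_obs(): the state, without advancing time (a new reading comes with each control period).
- ctrl.camera(name): name is "scene" or "top" or "wrist"; returns (picture, depth): 384x512x3 uint8, blue, green, red; 384x512 float32, m along the optical axis (not along the pixel's ray), 0 where there is no reading.
- ctrl.get_calibration(name): a dict with "intrinsics" (3x3 intrinsics, pixels), "D" ([k1, k2, p1, p2, k3] as OpenCV has them; the pictures are not rectified), "R" (3x3) and "t" (3): a world point X has camera coordinates R X + t. Camera axes: x right, y down, z forward; pixel columns grow to the right and rows downward; lengths in m; the calibration is good to about 2 mm. A picture is of the moment at which its call begins: read the wrist's pose just before it. get_calibration takes no time and is no camera call; for the wrist camera it gives the pose at the moment of the call.
- ctrl.hand_in(): hands the job in, once; it reports no verdict.
Trained networks look in the newest picture that a camera, given by its name, has taken for a name from the list of things; names that differ only in an ending like _2 or _b are one class to them, and where a whole thing is asked for, a point or a joint stands for the part that bears it (a point fixed in the world has none). Each returns a list of dicts, best first, with "p" (0 to 1); they miss things now and then, are a little off and sometimes report something else, mostly with a low value. They report only what shows in the picture. A call takes as long as a camera call.
- ctrl.boxes_of(thing, camera): "point" ([x, y, z] in m, in the coordinates of the camera as it stood for that picture, good to about 4 mm: the middle of the surface that is visible of it).
- ctrl.silhouettes(thing, camera): "pixels" (384x512 bool, what is visible of it).
The state is a dict: "time_s": time; "q": joint angles; "dq": joint speeds; "joint_efforts": joint torques, N m; "eef_pos": TCP position; "eef_rot": TCP orientation; "wrist_force": force on the tool from outside, world axes, zero at the start; "torque": the same for the moment, N m; "opening": opening from 0.0 (shut) to 1.0 (fully open).
Only numpy, scipy, OpenCV 4.12 (cv2) and the standard library are available. Lean on these libraries where they do the work, as an engineer would, in place of code of your own. Each camera call takes 0.05 s, during which the arm holds its last target.

## Working session

There is one attempt and no reset: what is moved stays moved. The work goes in short steps, Python scripts to look and compute and a tool call to move; the robot and the scene stay as the last step left them, time stands still between calls to the robot, and variables do not carry over. Pictures are saved under pics/ and viewed, and the job is handed in when it is done.

Besides the shell and the picture viewer there is one more tool, called as name(argument=value, ...) on one line, values as JSON. step_arm: Moves the arm, as the interface text tells. Its arguments: {"type":"object","properties":{"commands":{"type":"array"}},"required":["commands"]}

```bash
ls; mkdir -p pics; cat > h.py <<'E'
import numpy as np, cv2
from bench import ctrl
from scipy.spatial.transform import Rotation as R
def w(cam,p):
    c=ctrl.get_calibration(cam); return np.array(c["R"]).T@(np.array(p)-np.array(c["t"]))
def shot(cam,name):
    im,d=ctrl.camera(cam); cv2.imwrite(f"pics/{name}.png",im); np.save(f"pics/{name}.npy",d); return im,d
def world(cam,d,mask):
    c=ctrl.get_calibration(cam); K=np.array(c["intrinsics"]); v,u=np.nonzero(mask&(d>0))
    n=cv2.undistortPoints(np.stack([u,v],1).astype(float)[:,None],K,np.array(c["D"]))[:,0]
    z=d[v,u]; P=np.c_[n*z[:,None],z]
    return (P-np.array(c["t"]))@np.array(c["R"])
def st():
    o=ctrl.get_obs(); print("t",o["time_s"],"pos",np.round(o["eef_pos"],4),"rot",np.round(o["eef_rot"],4),"F",np.round(o["wrist_force"],1),"T",np.round(o["torque"],2),"op",round(o["opening"],3),"q",np.round(o["q"],3)); return o
E
python3 - <<'E'
from h import *
st()
for cam in ["top","scene"]:
    im,d=shot(cam,cam+"0")
for t in ["lever","lever_middle","lever_boss","anvil_top","rest_top","knob_grip","spindle_tip","oil_stone","brass_hammer","loupe","sanding_stick"]:
    for cam in ["top","scene"]:
        for r in ctrl.boxes_of(t,cam)[:2]: print(t,cam,round(r["p"],2),np.round(w(cam,r["point"]),4))
st()
E
```

```text
pics
t 0.0 pos [ 0.1785 -0.546   0.2304] rot [ 0.5729 -0.5719  0.4156 -0.4147] F [0.  0.5 0.8] T [-0.03  0.04  0.04] op 1.001 q [-1.461  0.182  1.608 -0.     1.354 -0.206]
lever top 0.6 [0.4671 0.321  0.0096]
lever scene 0.93 [0.4574 0.3259 0.0129]
lever scene 0.71 [ 0.571  -0.1797  0.0241]
lever_middle top 0.85 [0.4606 0.3204 0.0125]
lever_middle scene 0.64 [0.4528 0.3295 0.0166]
lever_boss top 0.69 [0.4622 0.3223 0.0141]
lever_boss scene 0.64 [0.4586 0.3293 0.0171]
anvil_top top 0.91 [0.5833 0.0573 0.0162]
anvil_top scene 0.72 [0.6081 0.0691 0.0184]
rest_top top 0.74 [0.5799 0.0573 0.0137]
rest_top scene 0.58 [0.6047 0.0696 0.0142]
knob_grip top 0.96 [0.581  0.0565 0.014 ]
knob_grip top 0.57 [ 0.3844 -0.0406  0.0185]
knob_grip scene 0.93 [0.6047 0.0727 0.0167]
spindle_tip top 0.47 [0.6153 0.0633 0.2024]
oil_stone top 0.84 [ 0.4598 -0.2657  0.0246]
oil_stone scene 0.76 [ 0.4872 -0.2378  0.0282]
brass_hammer top 0.55 [ 0.3845 -0.0413  0.016 ]
brass_hammer scene 0.9 [ 0.3833 -0.0291  0.0122]
loupe top 0.51 [ 0.572  -0.1892  0.0142]
loupe scene 0.42 [ 0.5701 -0.1778  0.0229]
sanding_stick top 0.66 [0.6516 0.2173 0.0079]
sanding_stick scene 0.57 [0.6457 0.2182 0.0098]
t 1.2 pos [ 0.1786 -0.5466  0.2313] rot [-0.5724  0.5724 -0.4152  0.4152] F [0.3 0.3 0.1] T [ 0.05  0.03 -0.02] op 1.003 q [-1.461  0.181  1.607 -0.     1.354 -0.206]
```

View pics/top0.png

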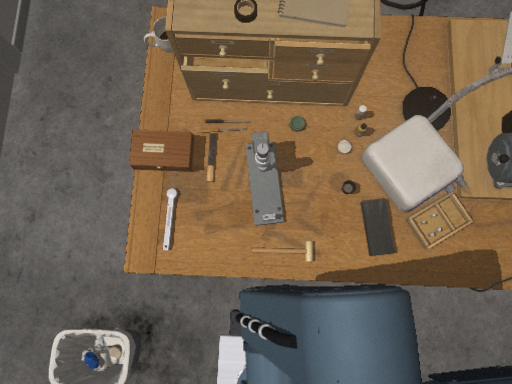

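View pics/scene0.png

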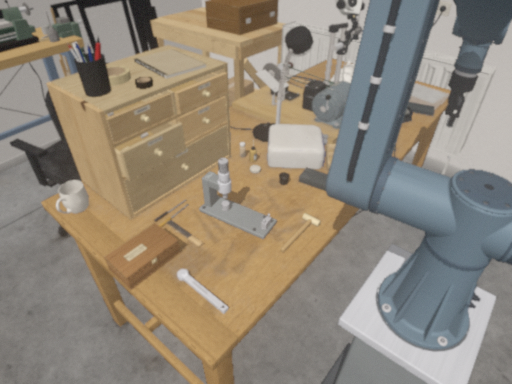

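The top view shows the lever at px (172,190), its boss, down to (167,248). The gauge has its knob at (262,150) and its tail at (270,220). I'll measure both from the depth.

```bash
python3 - <<'E'
from h import *
d=np.load("pics/top0.npy"); 
full=np.zeros_like(d,bool)
m=full.copy(); m[180:256,155:185]=1
P=world("top",d,m); L=P[(P[:,2]>0.007)&(P[:,2]<.03)]
print(len(L),L.min(0),L.max(0))
c=cv2.minAreaRect(L[:,:2].astype(np.float32)); print(c)
mu=L[:,:2].mean(0);u,s,v=np.linalg.svd(L[:,:2]-mu);print(mu,v[0],np.median(L[:,2]))
t=(L[:,:2]-mu)@v[0];n=(L[:,:2]-mu)@v[1]
for a in np.arange(-.1,.1,.01):
    k=(t>=a)&(t<a+.01)
    if k.any(): print(round(a,3),k.sum(),np.round([n[k].min(),n[k].max()],4))
m=full.copy(); m[125:230,240:290]=1
G=world("top",d,m)
for lo,hi in [(.008,.022),(.034,.046),(.046,.06),(.09,.135),(.16,.21)]:
    g=G[(G[:,2]>lo)&(G[:,2]<hi)]
    if len(g)>3: print(lo,hi,len(g),np.round(g.min(0),3),np.round(g.max(0),3),np.round(g.mean(0),4),cv2.minAreaRect(g[:,:2].astype(np.float32)))
c=ctrl.get_calibration("wrist");print(c)
im=cv2.imread("pics/top0.png")[110:265,130:330];cv2.imwrite("pics/top0c.png",cv2.resize(im,None,fx=3.8,fy=3.8,interpolation=cv2.INTER_CUBIC))
E
```

```text
402 [0.37269019 0.306406   0.00726518] [0.54785002 0.36027149 0.01969064]
((0.4609251320362091, 0.336963951587677), (0.05195891112089157, 0.1752179116010666), 86.52792358398438)
[0.46368117 0.32167492] [-0.99988492  0.01517092] 0.013511861664594888
-0.09 9 [-0.0075  0.0069]
-0.08 32 [-0.0131  0.0142]
-0.07 33 [-0.0151  0.0137]
-0.06 25 [-0.008   0.0107]
-0.05 22 [-0.0392  0.008 ]
-0.04 20 [-0.009   0.0059]
-0.03 19 [-0.0084  0.0066]
-0.02 23 [-0.0067  0.008 ]
-0.01 18 [-0.0083  0.008 ]
-0.0 24 [-0.0076  0.0073]
0.01 18 [-0.0061  0.0076]
0.02 24 [-0.0087  0.0068]
0.03 19 [-0.0065  0.0073]
0.04 25 [-0.0089  0.0077]
0.05 21 [-0.0076  0.0068]
0.06 21 [-0.0077  0.0075]
0.07 25 [-0.0084  0.0074]
0.08 18 [-0.0077  0.0065]
0.09 6 [-0.007   0.0068]
0.008 0.022 1941 [ 0.453 -0.003  0.008] [0.701 0.116 0.022] [0.5614 0.0543 0.0146] ((0.5768635869026184, 0.056149400770664215), (0.24207434058189392, 0.08590211719274521), 9.134225845336914)
0.034 0.046 87 [0.465 0.024 0.034] [0.663 0.091 0.046] [0.5142 0.0472 0.0396] ((0.5657975673675537, 0.056453071534633636), (0.20438754558563232, 0.034600336104
[... 369 characters left out ...]
1642), 10.18568229675293)
0.16 0.21 163 [0.603 0.048 0.16 ] [0.632 0.079 0.207] [0.6155 0.0624 0.1929] ((0.6177106499671936, 0.06321856379508972), (0.029470328241586685, 0.03085988759994507), 2.1491572856903076)
{'intrinsics': array([[322.47960284,   0.        , 257.91870766],
       [  0.        , 322.47960284, 192.36446087],
       [  0.        ,   0.        ,   1.        ]]), 'D': array([-0.07271863,  0.        ,  0.        ,  0.        ,  0.        ]), 'R': array([[ 3.10119759e-01, -9.50697426e-01, -3.72504971e-04],
       [-8.99837226e-01, -2.93655436e-01,  3.22582472e-01],
       [-3.06787714e-01, -9.97040047e-02, -9.46541288e-01]]), 't': array([-0.57436836, -0.04266879,  0.38027294])}
```

View pics/top0c.png

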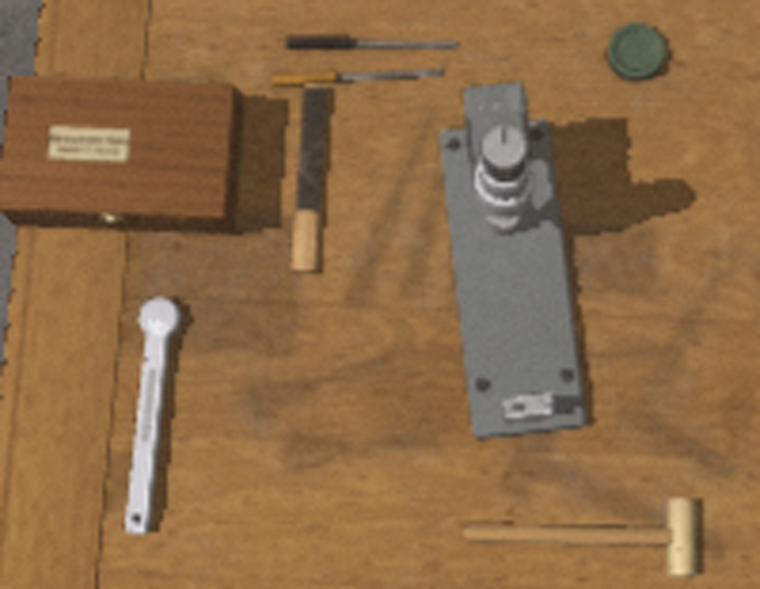

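```bash
python3 - <<'E'
from h import *
o=ctrl.get_obs(); q=np.array(o["eef_rot"]); M=R.from_quat(q[[1,2,3,0]]).as_matrix(); print(np.round(M,3))
c=ctrl.get_calibration("wrist"); C=-np.array(c["R"]).T@np.array(c["t"]); print("cam",C,"in tool",M.T@(C-o["eef_pos"]), "cam R rel", np.round(np.array(c["R"])@M,3))
print("xyaw",np.arctan2(M[1,0],M[0,0]))
d=np.load("pics/top0.npy"); m=np.zeros_like(d,bool); m[180:256,155:185]=1
P=world("top",d,m); L=P[(P[:,2]>0.009)&(P[:,2]<.018)]
B=L[(L[:,0]<.50)&(L[:,1]<.345)]
for i in range(3):
    k=np.polyfit(B[:,0],B[:,1],1); r=B[:,1]-np.polyval(k,B[:,0]); B=B[abs(r)<.0095]
print("bar y=",k,"x min",B[:,0].min(), "yaw deg",np.degrees(np.arctan(k[0])))
Bo=L[(L[:,0]>.515)]; print(cv2.minEnclosingCircle(Bo[:,:2].astype(np.float32)), L[:,0].max())
E
```

```text
[[ 0.311 -0.     0.951]
 [-0.951  0.     0.311]
 [-0.    -1.    -0.   ]]
cam [ 0.25639108 -0.52066571  0.37349428] in tool [-0.00047314 -0.14219017  0.08199639] cam R rel [[ 1.     0.    -0.   ]
 [-0.    -0.323 -0.947]
 [-0.     0.947 -0.323]]
xyaw -1.2550352608766018
bar y= [-0.0148994  0.3287945] x min 0.3726901932810433 yaw deg -0.8536095468159683
((0.5312183499336243, 0.3206828236579895), 0.016896909102797508) 0.5478500229111645
```

```bash
cat >> h.py <<'E'
def plan(pos,xyaw,N,op,maxrows=10):
    o=ctrl.get_obs(); p=np.array(o["eef_pos"]); q=np.array(o["eef_rot"]); M=R.from_quat(q[[1,2,3,0]]).as_matrix()
    y0=np.arctan2(M[1,0],M[0,0]); dy=(xyaw-y0+np.pi)%(2*np.pi)-np.pi
    dp=(np.array(pos)-p)/N
    rows=[]
    for i in range(N):
        y=y0+dy*i/N; c,s=np.cos(y),np.sin(y)
        T=np.array([[c,0,-s],[s,0,c],[0,-1,0]])
        sh=T.T@dp/.03
        rows.append([0,round(-np.degrees(dy/N)/6,3),0,*np.round(sh,2),op])
    print("yaw now %.4f need dyaw deg %.2f, dpos mm %s"%(y0,np.degrees(dy),np.round(dp*N*1000,1)))
    for i in range(0,N,10): print([[float(x) for x in r] for r in rows[i:i+10]])
    print("max",np.abs(np.array(rows)[:,:6]).max())
E
python3 - <<'E'
from h import *
d=np.load("pics/top0.npy"); P=world("top",d,np.ones_like(d,bool))
D=P[(P[:,2]>.06)&(P[:,0]<1.1)&(P[:,0]>.66)&(P[:,1]<.25)&(P[:,1]>-.2)]
for a in np.arange(-.2,.25,.05):
    k=D[(D[:,1]>=a)&(D[:,1]<a+.05)&((D[:,1]>.1)|(D[:,1]<.02)|(D[:,0]>.705))]
    if len(k): i=k[:,0].argmin(); print(round(a,2),k[i],"zmax",k[:,2].max())
plan([.454,.322,.2],1.556,32,1)
E
```

```text
-0.2 [ 0.81228871 -0.1661097   0.34037329] zmax 0.37862978837956446
-0.15 [ 0.81202387 -0.12226554  0.32479683] zmax 0.38895119839281017
-0.1 [ 0.78996814 -0.06085097  0.31062296] zmax 0.3891222096762314
-0.05 [ 0.81151747 -0.04796663  0.33795658] zmax 0.38894588940391556
-0.0 [0.80334999 0.0486127  0.08671948] zmax 0.3895565611869553
0.05 [0.78928103 0.07047215 0.21974259] zmax 0.39596212775606443
0.1 [0.78898707 0.13735945 0.23649903] zmax 0.3957340491216193
0.15 [0.76743572 0.16552908 0.2117951 ] zmax 0.37810654802116256
0.2 [0.78924022 0.24822038 0.22655165] zmax 0.37912251905841177
yaw now -1.2550 need dyaw deg 161.06, dpos mm [275.4 868.6 -31.3]
[[0.0, -0.839, 0.0, -0.77, 0.03, 0.55, 1.0], [0.0, -0.839, 0.0, -0.72, 0.03, 0.62, 1.0], [0.0, -0.839, 0.0, -0.66, 0.03, 0.68, 1.0], [0.0, -0.839, 0.0, -0.6, 0.03, 0.74, 1.0], [0.0, -0.839, 0.0, -0.53, 0.03, 0.79, 1.0], [0.0, -0.839, 0.0, -0.46, 0.03, 0.83, 1.0], [0.0, -0.839, 0.0, -0.39, 0.03, 0.87, 1.0], [0.0, -0.839, 0.0, -0.31, 0.03, 0.9, 1.0], [0.0, -0.839, 0.0, -0.23, 0.03, 0.92, 1.0], [0.0, -0.839, 0.0, -0.15, 0.03, 0.94, 1.0]]
[
[... 257 characters left out ...]
 [0.0, -0.839, 0.0, 0.42, 0.03, 0.85, 1.0], [0.0, -0.839, 0.0, 0.49, 0.03, 0.81, 1.0], [0.0, -0.839, 0.0, 0.56, 0.03, 0.77, 1.0], [0.0, -0.839, 0.0, 0.63, 0.03, 0.71, 1.0]]
[[0.0, -0.839, 0.0, 0.69, 0.03, 0.66, 1.0], [0.0, -0.839, 0.0, 0.74, 0.03, 0.59, 1.0], [0.0, -0.839, 0.0, 0.79, 0.03, 0.53, 1.0], [0.0, -0.839, 0.0, 0.83, 0.03, 0.45, 1.0], [0.0, -0.839, 0.0, 0.87, 0.03, 0.38, 1.0], [0.0, -0.839, 0.0, 0.9, 0.03, 0.3, 1.0], [0.0, -0.839, 0.0, 0.92, 0.03, 0.22, 1.0], [0.0, -0.839, 0.0, 0.94, 0.03, 0.14, 1.0], [0.0, -0.839, 0.0, 0.95, 0.03, 0.06, 1.0], [0.0, -0.839, 0.0, 0.95, 0.03, -0.03, 1.0]]
[[0.0, -0.839, 0.0, 0.94, 0.03, -0.11, 1.0], [0.0, -0.839, 0.0, 0.93, 0.03, -0.19, 1.0]]
max 0.95
```

step_arm(commands=[[0,-0.84,0,-0.77,0.03,0.55,1],[0,-0.84,0,-0.72,0.03,0.62,1],[0,-0.84,0,-0.66,0.03,0.68,1],[0,-0.84,0,-0.6,0.03,0.74,1],[0,-0.84,0,-0.53,0.03,0.79,1],[0,-0.84,0,-0.46,0.03,0.83,1],[0,-0.84,0,-0.39,0.03,0.87,1],[0,-0.84,0,-0.31,0.03,0.9,1],[0,-0.84,0,-0.23,0.03,0.92,1],[0,-0.84,0,-0.15,0.03,0.94,1]])

```text
time_s: 2.2
eef_pos: [0.2651, -0.2739, 0.2224]
eef_rot: [-0.695, 0.695, -0.131, 0.131]
wrist_force: [0.6, 0.7, 0.9]
opening: 0.998
```

step_arm(commands=[[0,-0.84,0,-0.07,0.03,0.95,1],[0,-0.84,0,0.02,0.03,0.95,1],[0,-0.84,0,0.1,0.03,0.94,1],[0,-0.84,0,0.18,0.03,0.93,1],[0,-0.84,0,0.26,0.03,0.91,1],[0,-0.84,0,0.34,0.03,0.89,1],[0,-0.84,0,0.42,0.03,0.85,1],[0,-0.84,0,0.49,0.03,0.81,1],[0,-0.84,0,0.56,0.03,0.77,1],[0,-0.84,0,0.63,0.03,0.71,1]])

```text
time_s: 3.2
eef_pos: [0.3504, -0.0021, 0.2135]
eef_rot: [-0.684, 0.685, 0.178, -0.177]
wrist_force: [0.7, -0.5, -0.1]
opening: 1.001
```

```bash
python3 - <<'E'
from h import *
st(); plan([.454,.322,.2],1.556,12,1)
E
```

```text
t 3.2 pos [ 0.3504 -0.0021  0.2135] rot [-0.6842  0.6847  0.178  -0.1774] F [ 0.7 -0.5 -0.1] T [ 0.   -0.07 -0.01] op 1.001 q [-0.349 -0.363  2.144 -0.     1.36  -0.857]
yaw now 0.5079 need dyaw deg 60.05, dpos mm [103.6 324.1 -13.5]
[[0.0, -0.834, 0.0, 0.69, 0.04, 0.65, 1.0], [0.0, -0.834, 0.0, 0.74, 0.04, 0.58, 1.0], [0.0, -0.834, 0.0, 0.79, 0.04, 0.52, 1.0], [0.0, -0.834, 0.0, 0.83, 0.04, 0.45, 1.0], [0.0, -0.834, 0.0, 0.87, 0.04, 0.37, 1.0], [0.0, -0.834, 0.0, 0.9, 0.04, 0.29, 1.0], [0.0, -0.834, 0.0, 0.92, 0.04, 0.22, 1.0], [0.0, -0.834, 0.0, 0.94, 0.04, 0.13, 1.0], [0.0, -0.834, 0.0, 0.94, 0.04, 0.05, 1.0], [0.0, -0.834, 0.0, 0.94, 0.04, -0.03, 1.0]]
[[0.0, -0.834, 0.0, 0.94, 0.04, -0.11, 1.0], [0.0, -0.834, 0.0, 0.92, 0.04, -0.19, 1.0]]
max 0.94
```

step_arm(commands=[[0,-0.83,0,0.69,0.04,0.65,1],[0,-0.83,0,0.74,0.04,0.58,1],[0,-0.83,0,0.79,0.04,0.52,1],[0,-0.83,0,0.83,0.04,0.45,1],[0,-0.84,0,0.87,0.04,0.37,1],[0,-0.84,0,0.9,0.04,0.29,1],[0,-0.84,0,0.92,0.04,0.22,1],[0,-0.84,0,0.94,0.04,0.13,1],[0,-0.83,0,0.94,0.04,0.05,1],[0,-0.83,0,0.94,0.04,-0.03,1]])

```text
time_s: 4.2
eef_pos: [0.4377, 0.2676, 0.2013]
eef_rot: [-0.545, 0.545, 0.451, -0.45]
wrist_force: [-0.5, -0.7, 0.3]
opening: 1.002
```

step_arm(commands=[[0,-0.83,0,0.94,0.04,-0.11,1],[0,-0.83,0,0.92,0.04,-0.19,1],[0,0,0,0,0,0,1],[0,0,0,0,0,0,1]])

```text
time_s: 4.6
eef_pos: [0.4543, 0.3203, 0.1985]
eef_rot: [0.505, -0.505, -0.495, 0.496]
wrist_force: [0.6, 0.5, -0.6]
opening: 0.999
```

```bash
python3 - <<'E'
from h import *
st(); im,d=shot("wrist","w1")
for t in ["lever","lever_middle","lever_boss"]:
    for r in ctrl.boxes_of(t,"wrist")[:2]: print(t,round(r["p"],2),np.round(w("wrist",r["point"]),4))
P=world("wrist",d,np.ones_like(d,bool))
L=P[(P[:,2]>.008)&(P[:,2]<.02)&(P[:,0]>.34)&(P[:,0]<.57)&(P[:,1]>.29)&(P[:,1]<.36)]
print(len(L),L.min(0),L.max(0),np.median(L[:,2]))
B=L[(L[:,0]<.50)]
for i in range(4):
    k=np.polyfit(B[:,0],B[:,1],1); r=B[:,1]-np.polyval(k,B[:,0]); B=B[abs(r)<.0095]
print("bar",k,np.degrees(np.arctan(k[0])),B[:,0].min(),r.min(),r.max())
Bo=L[(L[:,0]>.523)]; print(cv2.minEnclosingCircle(Bo[:,:2].astype(np.float32)))
P0=P[(abs(P[:,2])<.006)];print("table z",np.median(P0[:,2]))
E
```

```text
t 4.6 pos [0.4543 0.3203 0.1985] rot [ 0.5048 -0.5048 -0.4947  0.4955] F [ 0.6  0.5 -0.6] T [ 0.    0.02 -0.02] op 0.999 q [ 0.401  0.171  1.687 -0.     1.284 -1.151]
lever 0.74 [0.4537 0.3189 0.0156]
lever_middle 0.87 [0.4569 0.3211 0.0133]
lever_boss 0.73 [0.4532 0.3235 0.0108]
2650 [0.37072352 0.30541243 0.00821846] [0.5468916  0.33386342 0.01651725] 0.0141049840698445
bar [-0.0195      0.33002293] -1.1171263856456213 0.37072351570691686 -0.00799142605920794 0.008011766782017815
((0.5323694944381714, 0.3196314573287964), 0.01496350672096014)
table z 4.535297434240164e-05
```

View pics/w1.png

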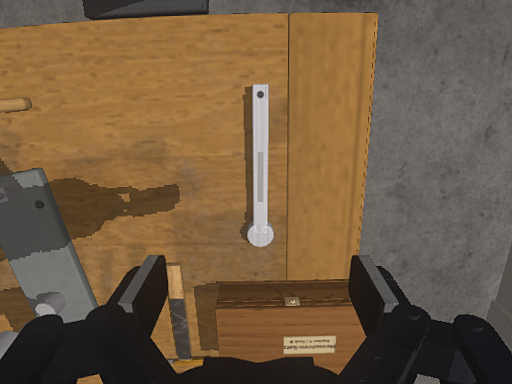

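The wrist view shows the lever clearly: boss at px (260,234), plain end at (261,88). The fit gives boss (0.532, 0.320) and yaw −1.1°. I'm descending to its middle.

```bash
python3 - <<'E'
from h import *
plan([.4524,.3212,.004],1.5513,8,.8)
E
```

```text
yaw now 1.5499 need dyaw deg 0.08, dpos mm [  -2.2    1.8 -195. ]
[[0.0, -0.002, 0.0, 0.01, 0.81, 0.01, 0.8], [0.0, -0.002, 0.0, 0.01, 0.81, 0.01, 0.8], [0.0, -0.002, 0.0, 0.01, 0.81, 0.01, 0.8], [0.0, -0.002, 0.0, 0.01, 0.81, 0.01, 0.8], [0.0, -0.002, 0.0, 0.01, 0.81, 0.01, 0.8], [0.0, -0.002, 0.0, 0.01, 0.81, 0.01, 0.8], [0.0, -0.002, 0.0, 0.01, 0.81, 0.01, 0.8], [0.0, -0.002, 0.0, 0.01, 0.81, 0.01, 0.8]]
max 0.81
```

step_arm(commands=[[0,0,0,0.03,1,0.03,0.7],[0,0,0,0.02,1,0.02,0.7],[0,0,0,0.01,1,0.02,0.7],[0,0,0,0,1,0,0.7],[0,0,0,0,1,0,0.7],[0,0,0,0,0.9,0,0.7],[0,0,0,0,0.6,0,0.7],[0,0,0,0,0,0,0.7]])

```text
time_s: 5.6
eef_pos: [0.4506, 0.3204, 0.0015]
eef_rot: [0.506, -0.505, -0.493, 0.497]
wrist_force: [-1.3, 0.3, 0.3]
opening: 0.698
```

step_arm(commands=[[0,0,0,0,0,0,0],[0,0,0,0,0,0,0],[0,0,0,0,0,0,0],[0,0,0,0,0,0,0],[0,0,0,0,0,0,0],[0,0,0,0,0,0,0]])

```text
time_s: 6.2
eef_pos: [0.4539, 0.3225, 0.0057]
eef_rot: [-0.504, 0.505, 0.496, -0.494]
wrist_force: [-0.3, -0.3, 5.7]
opening: 0.159
```

```bash
python3 - <<'E'
from h import *
st()
E
```

```text
t 6.2 pos [0.4539 0.3225 0.0057] rot [-0.5043  0.5052  0.496  -0.4943] F [-0.3 -0.3  5.7] T [-0.25  0.13 -0.03] op 0.159 q [ 0.405  0.449  1.784 -0.     0.906 -1.147]
```

step_arm(commands=[[0,0,0,0,-0.4,0,0],[0,0,0,0,-1,0,0],[0,0,0,0,-1,0,0],[0,0,0,0,-1,0,0],[0,0,0,0,-0.6,0,0]])

```text
time_s: 6.7
eef_pos: [0.4536, 0.3226, 0.1274]
eef_rot: [-0.504, 0.505, 0.496, -0.494]
wrist_force: [0.0, -0.1, -1.8]
opening: 0.163
```

```bash
python3 - <<'E'
from h import *
st();plan([.4614,.0375,.12],1.730,11,0)
E
```

```text
t 6.7 pos [0.4536 0.3226 0.1274] rot [-0.5043  0.5052  0.4965 -0.4939] F [ 0.  -0.1 -1.8] T [ 0.02  0.01 -0.03] op 0.163 q [ 0.405  0.254  1.744  0.     1.139 -1.147]
yaw now 1.5517 need dyaw deg 10.22, dpos mm [   7.8 -285.1   -7.4]
[[0.0, -0.155, 0.0, -0.86, 0.02, -0.04, 0.0], [0.0, -0.155, 0.0, -0.86, 0.02, -0.03, 0.0], [0.0, -0.155, 0.0, -0.86, 0.02, -0.01, 0.0], [0.0, -0.155, 0.0, -0.86, 0.02, 0.0, 0.0], [0.0, -0.155, 0.0, -0.86, 0.02, 0.02, 0.0], [0.0, -0.155, 0.0, -0.86, 0.02, 0.03, 0.0], [0.0, -0.155, 0.0, -0.86, 0.02, 0.04, 0.0], [0.0, -0.155, 0.0, -0.86, 0.02, 0.06, 0.0], [0.0, -0.155, 0.0, -0.86, 0.02, 0.07, 0.0], [0.0, -0.155, 0.0, -0.86, 0.02, 0.09, 0.0]]
[[0.0, -0.155, 0.0, -0.86, 0.02, 0.1, 0.0]]
max 0.86
```

step_arm(commands=[[0,-0.155,0,-0.6,0,-0.03,0],[0,-0.155,0,-0.96,0.02,-0.03,0],[0,-0.155,0,-0.96,0.02,-0.01,0],[0,-0.155,0,-0.96,0.02,0,0],[0,-0.155,0,-0.96,0.02,0.02,0],[0,-0.155,0,-0.96,0.02,0.03,0],[0,-0.155,0,-0.96,0.02,0.04,0],[0,-0.155,0,-0.96,0.02,0.06,0],[0,-0.155,0,-0.96,0.02,0.07,0],[0,-0.155,0,-0.7,0.02,0.09,0]])

```text
time_s: 7.7
eef_pos: [0.4602, 0.0509, 0.1194]
eef_rot: [-0.463, 0.463, 0.535, -0.534]
wrist_force: [0.4, 0.1, -2.1]
opening: 0.167
```

step_arm(commands=[[0,-0.155,0,-0.52,0,0.07,0],[0,0,0,0,0,0,0],[0,0,0,0,0,0,0]])

```text
time_s: 8.0
eef_pos: [0.4603, 0.0367, 0.119]
eef_rot: [-0.459, 0.459, 0.538, -0.538]
wrist_force: [0.1, -0.1, -2.4]
opening: 0.165
```

```bash
python3 - <<'E'
from h import *
st(); im,d=shot("wrist","w2"); shot("scene","s2")
for t in ["lever_middle","lever_boss","anvil_top","rest_top","knob_grip","spindle_tip"]:
    for r in ctrl.boxes_of(t,"wrist")[:1]: print(t,round(r["p"],2),np.round(w("wrist",r["point"]),4))
E
```

```text
t 8.0 pos [0.4603 0.0367 0.119 ] rot [-0.4589  0.4591  0.5381 -0.5377] F [ 0.1 -0.1 -2.4] T [-0.02  0.04 -0.01] op 0.165 q [-0.179  0.066  1.983  0.     1.092 -1.907]
lever_middle 0.75 [0.4326 0.0341 0.1273]
lever_boss 0.71 [0.43   0.0349 0.1283]
anvil_top 0.66 [0.4785 0.0531 0.0144]
rest_top 0.57 [0.4839 0.0484 0.0128]
knob_grip 0.82 [0.4823 0.0525 0.0103]
```

View pics/w2.png

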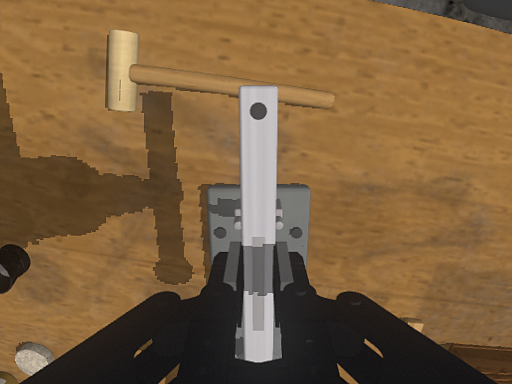

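View pics/s2.png

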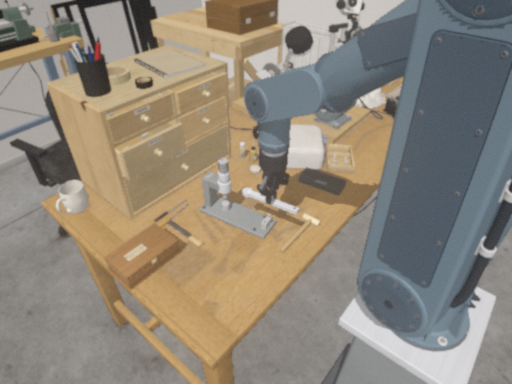

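The lever is held level. The pegs show at px (238,218) and (279,218), symmetric about the bar. Next I'll refine the numbers from the wrist depth.

```bash
python3 - <<'E'
from h import *
o=st(); d=np.load("pics/w2.npy"); m=np.zeros_like(d,bool); m[60:300,190:330]=1
P=world("wrist",d,m)
L=P[(P[:,2]>.1)&(P[:,2]<.15)]
for lo,hi in [(.12,.15)]:
    v,u=np.nonzero(m)
E=L[(L[:,2]>.115)]
print("z quantiles",np.round(np.quantile(E[:,2],[.02,.1,.5,.9,.98]),4))
F=E[E[:,0]<.43]; print(len(F),F.min(0),F.max(0))
# plane: z along x
A=np.c_[F,np.ones(len(F))]; k=np.linalg.lstsq(np.c_[F[:,:2],np.ones(len(F))],F[:,2],rcond=None)[0]; print("z plane",k)
k=np.polyfit(F[:,0],F[:,1],1);print("bar",k,np.degrees(np.arctan(k[0])))
pts=P[(P[:,2]>.010)&(P[:,2]<.019)]; print("base",cv2.minAreaRect(pts[:,:2].astype(np.float32)),np.median(pts[:,2]))
# front edge & sides
yaw=np.radians(9.13);U=np.array([np.cos(yaw),np.sin(yaw)]);V=np.array([-U[1],U[0]])
t=pts[:,:2]@U;n=pts[:,:2]@V
print("t min",np.quantile(t,[0,.01]),"n",np.quantile(n,[0,.005,.995,1]))
for lo,hi in [(.034,.046),(.046,.058)]:
    g=P[(P[:,2]>lo)&(P[:,2]<hi)]; 
    if len(g): tt=g[:,:2]@U;nn=g[:,:2]@V; print(lo,len(g),tt.min(),tt.max(),[ (round(nn[s].min(),4),round(nn[s].max(),4)) for s in [nn<n.mean(),nn>n.mean()] if s.any()])
# precise yaw: left/right edge fits
for s in (1,-1):
    E=[]
    for a in np.arange(t.min()+.006,t.min()+.06,.004):
        k=(t>a)&(t<a+.004)
        if k.sum()>5: E.append([a,(n[k]*s).max()])
    E=np.array(E); print("edge",s,np.degrees(np.polyfit(E[:,0],s*E[:,1],1)[0]),E[:,1].mean())
print("tcp t,n",o["eef_pos"][:2]@U,o["eef_pos"][:2]@V, "anvil(top cam)",np.array([.6194,.0629])@U,np.array([.6194,.0629])@V)
E
```

```text
t 8.4 pos [0.4603 0.0371 0.1185] rot [ 0.4585 -0.4584 -0.5383  0.5384] F [ 0.2  0.4 -2.3] T [-0.02 -0.04 -0.06] op 0.166 q [-0.178  0.067  1.983  0.     1.091 -1.908]
z quantiles [0.125  0.1257 0.1267 0.1387 0.1477]
4621 [0.37682778 0.01674393 0.12351358] [0.42999953 0.04037778 0.12895017]
z plane [-0.00322897 -0.00174697  0.12794363]
bar [ 0.14797732 -0.03151895] 8.417391302488701
base ((0.44938936829566956, 0.03799811750650406), (0.16484293341636658, 0.1033884659409523), 9.657352447509766) 0.01432057674187346
t min [0.36775608 0.36989882] n [-0.08613108 -0.08445268  0.01568546  0.01738172]
0.034 149 0.4640371572739319 0.4715831596601791 [(np.float64(-0.054), np.float64(-0.0498)), (np.float64(-0.0237), np.float64(-0.0186))]
0.046 149 0.468899821725275 0.4754889987991065 [(np.float64(-0.054), np.float64(-0.0488)), (np.float64(-0.024), np.float64(-0.0188))]
edge 1 74.99115151099231 0.011638468392369403
edge -1 305.5142509112245 0.055112839356635135
tcp t,n 0.4603142076032409 -0.03638564921387777 anvil(top cam) 0.6215333956135652 -0.03618021748236749
```

```bash
python3 - <<'E'
from h import *
d=np.load("pics/w2.npy"); m=np.zeros_like(d,bool); m[60:300,190:330]=1
P=world("wrist",d,m)
yaw=np.radians(9.13);U=np.array([np.cos(yaw),np.sin(yaw)]);V=np.array([-U[1],U[0]])
pts=P[(P[:,2]>.010)&(P[:,2]<.018)]; t=pts[:,:2]@U;n=pts[:,:2]@V; k=(t>.445)&(n>-.085)&(n<.02);pts=pts[k]; t=t[k];n=n[k]
for lab,(a,b) in {"front":(n,-t)}.items():
    E=np.array([[x,b[(a>x)&(a<x+.004)].max()] for x in np.arange(-.072,-.004,.004) if ((a>x)&(a<x+.004)).any()]); print(lab,np.round(E,4).tolist())
for s in (1,-1):
    E=np.array([[x,(s*n[(t>x)&(t<x+.004)]).max()] for x in np.arange(.462,.51,.004) if ((t>x)&(t<x+.004)).any()]);print(s,np.round(E,4).tolist())
F=P[(P[:,2]>.12)&(P[:,2]<.131)]; a=F[:,:2]@U; b=F[:,:2]@V; print("lever end t",a.min(),np.quantile(a,.005)); k=a<.42; print("n at slices",[(round(x,3),round(np.median(b[(a>x)&(a<x+.01)]),4),round(b[(a>x)&(a<x+.01)].min(),4),round(b[(a>x)&(a<x+.01)].max(),4)) for x in np.arange(.375,.435,.01)])
# top-cam base yaw: long edges
d=np.load("pics/top0.npy"); m=np.zeros_like(d,bool); m[125:230,240:290]=1
G=world("top",d,m); g=G[(G[:,2]>.009)&(G[:,2]<.02)]; t=g[:,:2]@U;n=g[:,:2]@V
for s in (1,-1):
    E=np.array([[x,(s*n[(t>x)&(t<x+.01)]).max()] for x in np.arange(.465,.69,.01) if ((t>x)&(t<x+.01)).any()]); kk=np.polyfit(E[:,0],E[:,1]*s,1); print("top edge",s,np.degrees(kk[0]),E[:,1].mean()*s, t.min(),t.max())
o=ctrl.get_obs();q=np.array(o["eef_rot"]);M=R.from_quat(q[[1,2,3,0]]).as_matrix();print("toolyaw-90",np.degrees(np.arctan2(M[1,0],M[0,0]))-90)
E
```

```text
front [[-0.072, -0.4566], [-0.068, -0.4564], [-0.064, -0.4567], [-0.06, -0.4567], [-0.056, -0.4564], [-0.052, -0.4559], [-0.024, -0.4562], [-0.02, -0.4565], [-0.016, -0.4565], [-0.012, -0.4563], [-0.008, -0.4562]]
1 [[0.462, 0.0059], [0.466, 0.0062], [0.47, 0.0066], [0.474, 0.0066], [0.478, 0.0059], [0.482, 0.0061], [0.486, 0.0065], [0.49, 0.0068], [0.494, 0.0068], [0.498, 0.0061], [0.502, 0.0064], [0.506, 0.0067]]
-1 [[0.462, 0.078], [0.466, 0.0782], [0.47, 0.0784], [0.474, 0.0776], [0.478, 0.078], [0.482, 0.0782], [0.486, 0.0784], [0.49, 0.0775], [0.494, 0.0779], [0.498, 0.0782], [0.502, 0.0784], [0.506, 0.0774]]
lever end t 0.3769522118349819 0.3773378310163869
n at slices [(np.float64(0.375), np.float64(-0.0361), np.float64(-0.0439), np.float64(-0.0283)), (np.float64(0.385), np.float64(-0.0361), np.float64(-0.044), np.float64(-0.0282)), (np.float64(0.395), np.float64(-0.0365), np.float64(-0.0442), np.float64(-0.0284)), (np.float64(0.405), np.float64(-0.0361), np.float64(-0.0443), np.float64(-0.0282)), (np.float64(0.415), np.float64(-0.0365), np.float64(-0.0441), np.float64(-0.0285)), (np.float64(0.425), np.float64(-0.0361), np.float64(-0.0443), np.float64(-0.0283))]
top edge 1 -0.016688576183171856 0.00602164325223335 0.45742626863492897 0.6995000692283233
top edge -1 0.021087314867048977 -0.07817897466521664 0.45742626863492897 0.6995000692283233
toolyaw-90 9.167094565321023
```

step_arm(commands=[[0,0,0,0,0.7,0,0],[0,0,0,0,0.63,0,0],[0,0,0,0,0,-0.5,0],[0,0,0,0,0,-0.5,0],[0,0,0,0,0,-0.46,0],[0,0,0,0,0,0,0]])

```text
time_s: 9.0
eef_pos: [0.5052, 0.0438, 0.0788]
eef_rot: [-0.458, 0.459, 0.539, -0.538]
wrist_force: [-0.1, -0.5, -2.0]
opening: 0.165
```

```bash
python3 - <<'E'
from h import *
o=st(); im,d=shot("wrist","w3")
yaw=np.radians(9.13);U=np.array([np.cos(yaw),np.sin(yaw)]);V=np.array([-U[1],U[0]]); print(o["eef_pos"][:2]@U,o["eef_pos"][:2]@V)
P=world("wrist",d,np.ones_like(d,bool)); t=P[:,:2]@U;n=P[:,:2]@V; z=P[:,2]
k=(z>.075)&(z<.1)&(t<.46)&(abs(n+.036)<.02); print("lever z",np.median(z[k]),"end",t[k].min(),"n",n[k].min(),n[k].max())
k=(z>.046)&(z<.056)&(t>.45)&(t<.5)&(abs(n+.036)<.03); print("peg t",t[k].min(),t[k].max(),"n",n[k].min(),n[k].max(),np.sort(n[k])[[k.sum()//4,3*k.sum()//4]])
k=(z>.012)&(z<.018)&(t>.445)&(t<.6)&(n<.02)&(n>-.085); print("base front",t[k].min(),"n",n[k].min(),n[k].max())
E
```

```text
t 9.0 pos [0.5052 0.0438 0.0788] rot [-0.4581  0.459   0.5386 -0.538 ] F [-0.1 -0.5 -2. ] T [-0.04  0.05 -0.01] op 0.165 q [-0.148  0.229  1.894  0.     1.018 -1.879]
0.5057516078015829 -0.03696647241699034
lever z 0.08665293358290607 end 0.42076724118340825 n -0.044656708559301594 -0.028580612248769968
peg t 0.4674024277899984 0.4743725445631598 n -0.054049092471388116 -0.018697487145463983 [-0.05060513 -0.02200887]
base front 0.45516740979267795 n -0.07830293668781432 0.006267283337645622
```

View pics/w3.png

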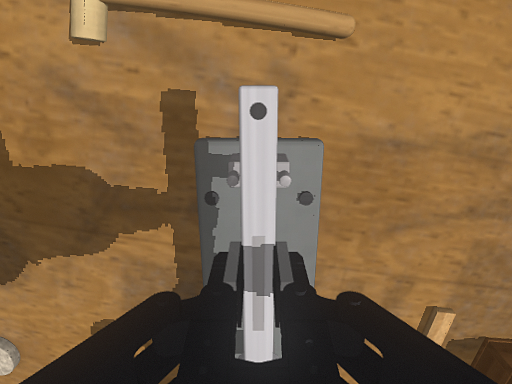

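The bar is centred between the pegs at px (233,180) and (285,180). I'm lowering it and then sliding it forward.

step_arm(commands=[[0,0,0,0,0.5,0,0],[0,0,0,0,0.5,0,0],[0,0,0,0,0,0,0],[0,0,0,0,0,-0.4,0],[0,0,0,0,0,-0.44,0],[0,0,0,0,0,-0.4,0],[0,0,0,0,0,0,0]])

```text
time_s: 9.75
eef_pos: [0.5416, 0.0495, 0.0496]
eef_rot: [-0.458, 0.459, 0.539, -0.538]
wrist_force: [-1.2, 0.4, -2.1]
opening: 0.165
```

```bash
python3 - <<'E'
from h import *
o=st(); im,d=shot("wrist","w4"); shot("scene","s4"); shot("top","t4")
yaw=np.radians(9.13);U=np.array([np.cos(yaw),np.sin(yaw)]);V=np.array([-U[1],U[0]]); print(o["eef_pos"][:2]@U,o["eef_pos"][:2]@V)
P=world("wrist",d,np.ones_like(d,bool)); t=P[:,:2]@U;n=P[:,:2]@V; z=P[:,2]
k=(z>.048)&(z<.07)&(t<.48)&(abs(n+.036)<.009); print("lever z",np.median(z[k]),"end",t[k].min(),"n",n[k].min(),n[k].max())
k=(z>.049)&(z<.056)&(t>.45)&(t<.5)&(abs(n+.036)<.03)&(abs(n+.036)>.01); print("peg t",t[k].min(),t[k].max(),"n",n[k].min(),n[k].max())
k=(z>.012)&(z<.018)&(t>.445)&(t<.6)&(n<.02)&(n>-.085); print("base front",np.quantile(t[k],[0,.005]),"n",n[k].min(),n[k].max())
s=cv2.imread("pics/s4.png")[130:260,170:330];cv2.imwrite("pics/s4c.png",cv2.resize(s,None,fx=4.5,fy=4.5,interpolation=cv2.INTER_CUBIC))
E
```

```text
t 9.75 pos [0.5416 0.0495 0.0496] rot [-0.458   0.4592  0.5386 -0.5378] F [-1.2  0.4 -2.1] T [0.02 0.02 0.03] op 0.165 q [-0.127  0.349  1.81   0.     0.98  -1.858]
0.5426219514553182 -0.03711427074670069
lever z 0.056917720682036946 end 0.4570883997417455 n -0.04437339245250638 -0.028461520917044583
peg t 0.4668827489877395 0.47339227521510324 n -0.053525845187751026 -0.01819818071301648
base front [0.45431062 0.45531579] n -0.07810550938862318 0.006408773662150761
```

View pics/s4c.png

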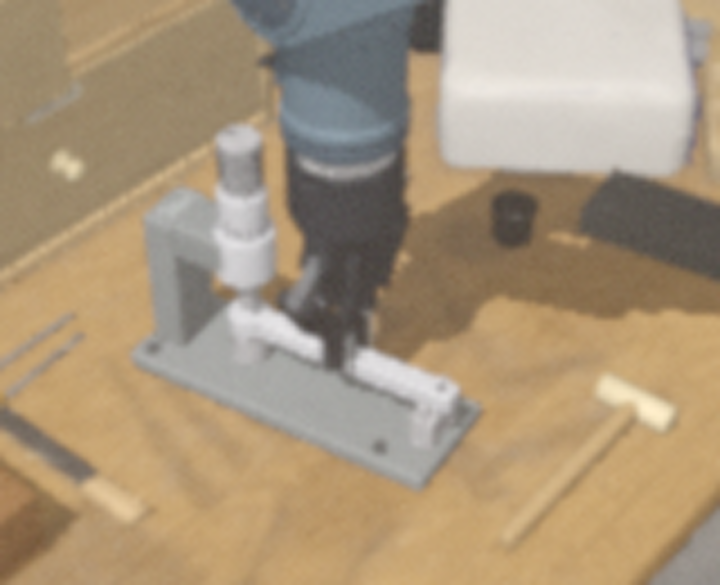

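View pics/w4.png

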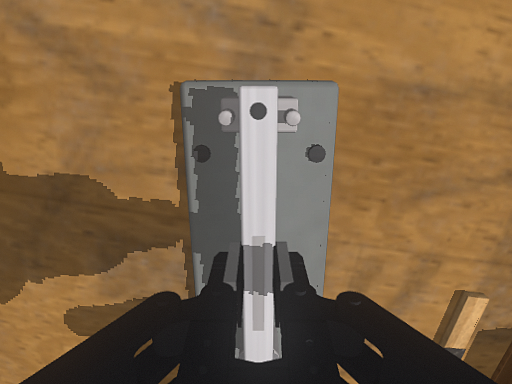

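step_arm(commands=[[0,0,0,0,0.06,0,0],[0,0,0,0,0.04,0,0],[0,0,0,0,0,0,0]])

```text
time_s: 10.2
eef_pos: [0.5398, 0.0495, 0.0457]
eef_rot: [0.459, -0.458, -0.538, 0.538]
wrist_force: [-2.5, -0.0, 2.8]
opening: 0.164
```

```bash
python3 - <<'E'
from h import *
o=st(); im,d=shot("wrist","w5")
yaw=np.radians(9.13);U=np.array([np.cos(yaw),np.sin(yaw)]);V=np.array([-U[1],U[0]])
P=world("wrist",d,np.ones_like(d,bool)); t=P[:,:2]@U;n=P[:,:2]@V; z=P[:,2]
k=(z>.048)&(z<.07)&(t<.48)&(abs(n+.036)<.009); print("lever z",np.median(z[k]),"end",t[k].min(),"n",n[k].min(),n[k].max())
k=(z>.012)&(z<.018)&(t>.445)&(t<.5)&(n<.02)&(n>-.085);print("base z",np.median(z[k]))
k=(z>.036)&(z<.044)&(t>.445)&(t<.5)&(n<.02)&(n>-.085);print("rest z",np.median(z[k]),k.sum())
E
```

```text
t 10.2 pos [0.5398 0.0495 0.0457] rot [ 0.4588 -0.4584 -0.538   0.5384] F [-2.5 -0.   2.8] T [ 0.04  0.37 -0.05] op 0.164 q [-0.128  0.354  1.814 -0.     0.975 -1.858]
lever z 0.05354409245876415 end 0.4574293075258256 n -0.04443466190341632 -0.028545799103991708
base z 0.014538560370922621
rest z 0.03948619278315023 1001
```

step_arm(commands=[[0,0,0,0,0,0,0.6],[0,0,0,0,0,0,0.6],[0,0,0,0,0,0,0.6],[0,0,0,0,0,0,0.6],[0,0,0,0,-0.5,0,0.6],[0,0,0,0,-1,0,0.6],[0,0,0,0,-1,0,0.6],[0,0,0,0,-1,0,0.6],[0,0,0,0,-1,0,0.6]])

```text
time_s: 11.15
eef_pos: [0.5404, 0.0495, 0.1831]
eef_rot: [-0.458, 0.459, 0.538, -0.538]
wrist_force: [0.7, 0.0, -0.7]
opening: 0.599
```

step_arm(commands=[[0,0,0,0,-1,0,0.6],[0,0,0,0,-1,0,0.6],[0,0,0,0,-0.3,0,0.6],[0,0,0,0,0,0,0.6]])

```text
time_s: 11.55
eef_pos: [0.5413, 0.0494, 0.2519]
eef_rot: [-0.457, 0.46, 0.539, -0.537]
wrist_force: [-0.6, -0.2, -0.1]
opening: 0.602
```

```bash
python3 - <<'E'
from h import *
o=st(); im,d=shot("wrist","w6"); _,d2=shot("top","t6")
yaw=np.radians(9.13);U=np.array([np.cos(yaw),np.sin(yaw)]);V=np.array([-U[1],U[0]])
P=world("wrist",d,np.ones_like(d,bool)); t=P[:,:2]@U;n=P[:,:2]@V; z=P[:,2]
k=(z>.046)&(z<.07)&(t<.62)&(abs(n+.036)<.009); print("lever z",np.median(z[k]),"end",t[k].min(),"n",n[k].min(),n[k].max())
B=k&(t<.59)&(t>.49); kk=np.polyfit(t[B],n[B],1); print("yaw off deg",np.degrees(kk[0]), "z slope",np.polyfit(t[B],z[B],1)[0])
k=(z>.012)&(z<.018)&(t>.445)&(t<.6)&(n<.02)&(n>-.085);print("base front",np.quantile(t[k],[0,.005]),n[k].min(),n[k].max())
k=(z>.195)&(z<.21)&(t>.55); print("knob top wrist",k.sum())
if k.sum()>10: print(cv2.minEnclosingCircle(np.c_[t,n][k].astype(np.float32)))
P=world("top",d2,np.ones_like(d2,bool)); t=P[:,:2]@U;n=P[:,:2]@V; z=P[:,2]; k=(z>.197)&(z<.208)&(t>.6)&(t<.64)&(abs(n+.036)<.02); print("knob top cam",k.sum(),k.sum() and cv2.minEnclosingCircle(np.c_[t,n][k].astype(np.float32)))
for r in ctrl.silhouettes("knob_grip","wrist")[:1]: print(r["p"],r["pixels"].sum())
E
```

```text
t 11.55 pos [0.5413 0.0494 0.2519] rot [-0.4574  0.4599  0.539  -0.5374] F [-0.6 -0.2 -0.1] T [ 0.03  0.06 -0.04] op 0.602 q [-0.127  0.09   1.666  0.     1.381 -1.858]
lever z 0.05040486339279541 end 0.45476181655434994 n -0.04430881217486981 -0.02803912606354658
yaw off deg -0.023879695821131787 z slope -0.005785024113556159
base front [0.4555894 0.4566725] -0.07658019717003083 0.005276485652363575
knob top wrist 1005
((0.6179138422012329, -0.03691013902425766), 0.014977389946579933)
knob top cam 0 0
0.69 12666
```

View pics/w6.png

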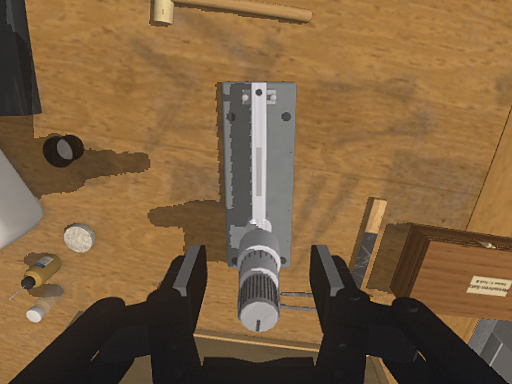

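The lever is seated: bar between the pegs, end flush near the base front at px (259,84), boss under the head. The wrist view fits the knob top at t=0.618. I'm moving over the knob.

step_arm(commands=[[0,0,0,0.02,0,-0.6,0.6],[0,0,0,0,0,-0.9,0.6],[0,0,0,0,0,-0.7,0.6],[0,0,0,0,0,-0.36,0.6],[0,0,0,0,0,0,0.6],[0,0,0,0,0,0,0.6]])

```text
time_s: 12.3
eef_pos: [0.615, 0.0623, 0.2484]
eef_rot: [0.459, -0.458, -0.538, 0.539]
wrist_force: [-0.6, -1.0, 1.9]
opening: 0.602
```

```bash
python3 - <<'E'
from h import *
o=st(); im,d=shot("wrist","w7"); shot("scene","s7")
yaw=np.radians(9.13);U=np.array([np.cos(yaw),np.sin(yaw)]);V=np.array([-U[1],U[0]]); print("tcp",o["eef_pos"][:2]@U,o["eef_pos"][:2]@V)
P=world("wrist",d,np.ones_like(d,bool)); t=P[:,:2]@U;n=P[:,:2]@V; z=P[:,2]
k=(z>.195)&(z<.21)&(t>.59)&(t<.65)&(abs(n+.036)<.025); print("knob",k.sum(),np.median(z[k]))
if k.sum()>10: print(cv2.minEnclosingCircle(np.c_[t,n][k].astype(np.float32)))
s=cv2.imread("pics/s7.png")[100:260,170:330];cv2.imwrite("pics/s7c.png",cv2.resize(s,None,fx=3.7,fy=3.7,interpolation=cv2.INTER_CUBIC))
E
```

```text
t 12.3 pos [0.615  0.0623 0.2484] rot [ 0.4593 -0.4579 -0.5377  0.5388] F [-0.6 -1.   1.9] T [0.02 0.   0.01] op 0.602 q [-0.091  0.264  1.472 -0.     1.408 -1.821]
tcp 0.6171326726332732 -0.03609073084792748
knob 1592 0.20324361605149316
((0.6204586029052734, -0.0368044450879097), 0.015115112997591496)
```

View pics/w7.png

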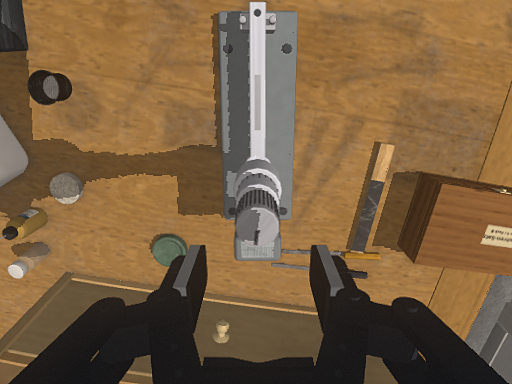

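View pics/s7c.png

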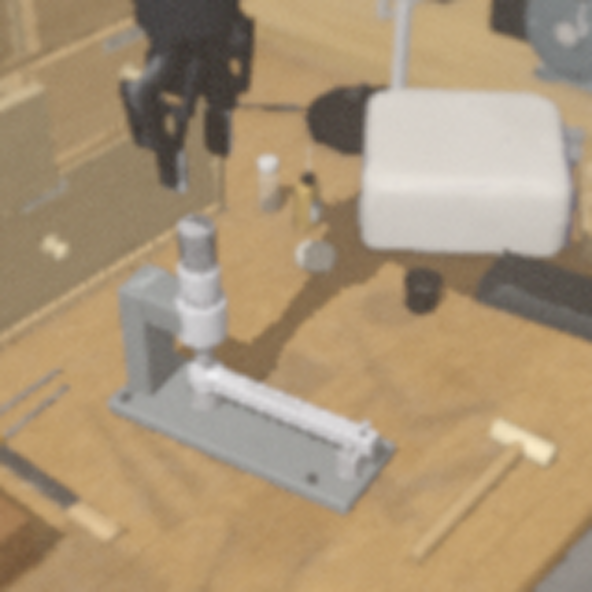

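step_arm(commands=[[0,0,0,-0.02,0.6,-0.05,0.6],[0,0,0,0,0.9,0,0.6],[0,0,0,0,0.7,0,0.6],[0,0,0,0,0.35,0,0.6],[0,0,0,0,0,0,0.6],[0,0,0,0,0,0,0.6]])

```text
time_s: 13.0
eef_pos: [0.6179, 0.0619, 0.1741]
eef_rot: [-0.458, 0.459, 0.538, -0.538]
wrist_force: [0.2, 0.3, 0.0]
opening: 0.602
```

```bash
python3 - <<'E'
from h import *
o=st(); im,d=shot("wrist","w8"); shot("scene","s8");o=st()
yaw=np.radians(9.13);U=np.array([np.cos(yaw),np.sin(yaw)]);V=np.array([-U[1],U[0]]); print("tcp",o["eef_pos"][:2]@U,o["eef_pos"][:2]@V)
s=cv2.imread("pics/s8.png")[100:260,170:330];cv2.imwrite("pics/s8c.png",cv2.resize(s,None,fx=3.7,fy=3.7,interpolation=cv2.INTER_CUBIC))
E
```

```text
t 13.0 pos [0.6179 0.0619 0.1741] rot [-0.4583  0.459   0.5384 -0.5379] F [0.2 0.3 0. ] T [-0.    0.    0.02] op 0.602 q [-0.091  0.334  1.539 -0.     1.268 -1.821]
t 13.1 pos [0.6185 0.0619 0.1748] rot [-0.4578  0.4594  0.5388 -0.5376] F [-0.5 -0.4 -1.1] T [-0.04 -0.01  0.01] op 0.597 q [-0.091  0.333  1.538  0.     1.268 -1.821]
tcp 0.6205182828519559 -0.03708024461810506
```

View pics/w8.png

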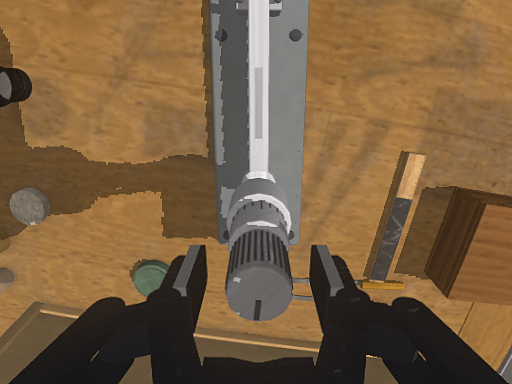

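View pics/s8c.png

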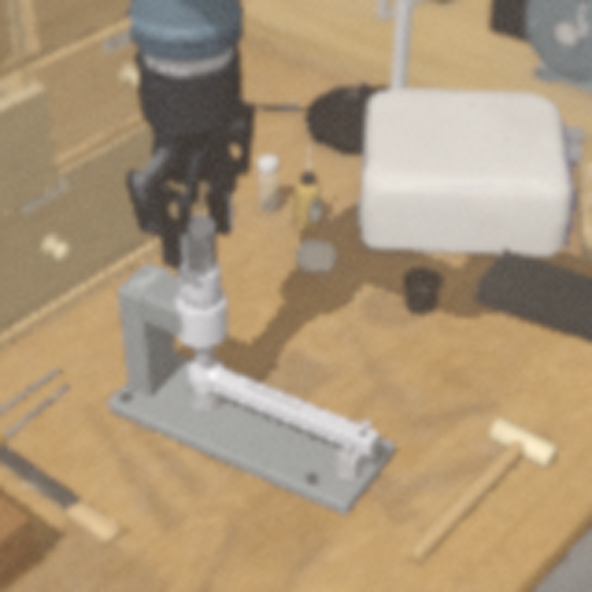

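The knob sits midway between the jaws: px 259, jaws at 207 and 310. I'm closing.

step_arm(commands=[[0,0,0,0,0,0,0],[0,0,0,0,0,0,0],[0,0,0,0,0,0,0],[0,0,0,0,0,0,0]])

```text
time_s: 13.5
eef_pos: [0.6182, 0.0621, 0.1744]
eef_rot: [-0.458, 0.459, 0.539, -0.538]
wrist_force: [-0.4, 1.0, 5.5]
opening: 0.319
```

```bash
python3 - <<'E'
from h import *
o=st()
E
```

```text
t 13.5 pos [0.6182 0.0621 0.1744] rot [-0.4582  0.4591  0.5387 -0.5378] F [-0.4  1.   5.5] T [ 0.21  0.28 -0.05] op 0.319 q [-0.091  0.333  1.538  0.     1.268 -1.821]
```

step_arm(commands=[[0,0.5,0,0,0,0,0],[0,1,0,0,0,0,0],[0,1,0,0,0,0,0],[0,1,0,0,0,0,0],[0,1,0,0,0,0,0]])

```text
time_s: 14.0
eef_pos: [0.6183, 0.0627, 0.1745]
eef_rot: [-0.572, 0.573, 0.416, -0.414]
wrist_force: [-1.5, 3.3, 6.4]
opening: 0.324
```

```bash
python3 - <<'E'
from h import *
o=st()
E
```

```text
t 14.0 pos [0.6183 0.0627 0.1745] rot [-0.5722  0.5725  0.4159 -0.4144] F [-1.5  3.3  6.4] T [0.5  0.23 0.13] op 0.324 q [-9.000e-02  3.330e-01  1.538e+00  1.000e-03  1.268e+00 -1.346e+00]
```

Tz is 0.13 N·m and the knob turns with the gripper. Continuing.

step_arm(commands=[[0,1,0,0,0,0,0],[0,1,0,0,0,0,0],[0,1,0,0,0,0,0],[0,1,0,0,0,0,0],[0,1,0,0,0,0,0],[0,1,0,0,0,0,0],[0,1,0,0,0,0,0],[0,1,0,0,0,0,0]])

```text
time_s: 14.8
eef_pos: [0.6189, 0.0634, 0.1745]
eef_rot: [0.692, -0.691, -0.148, 0.145]
wrist_force: [1.9, 5.1, 3.9]
opening: 0.32
```

```bash
python3 - <<'E'
from h import *
o=st(); shot("scene","s9")
s=cv2.imread("pics/s9.png")[140:240,180:280];cv2.imwrite("pics/s9c.png",cv2.resize(s,None,fx=6,fy=6,interpolation=cv2.INTER_CUBIC))
E
```

```text
t 14.8 pos [0.6189 0.0634 0.1745] rot [ 0.6922 -0.6913 -0.1479  0.1451] F [1.9 5.1 3.9] T [ 0.92 -0.28  0.16] op 0.32 q [-0.09   0.334  1.538  0.003  1.267 -0.508]
```

View pics/s9c.png

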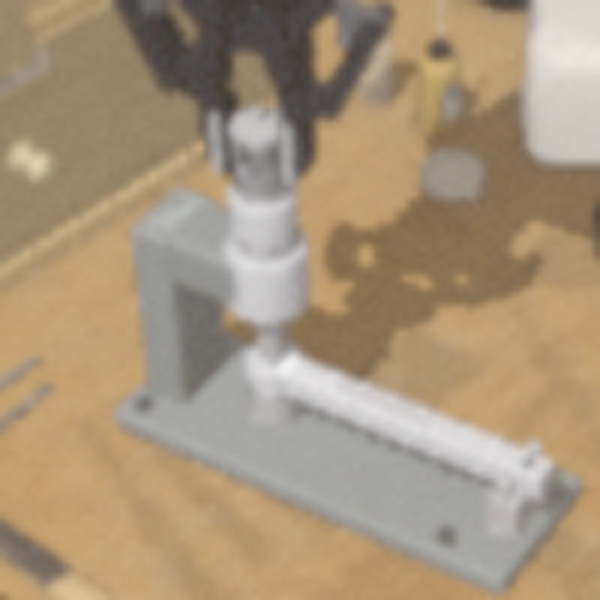

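step_arm(commands=[[0,1,0,0,0,0,0],[0,1,0,0,0,0,0],[0,1,0,0,0,0,0],[0,1,0,0,0,0,0],[0,1,0,0,0,0,0]])

```text
time_s: 15.35
eef_pos: [0.6195, 0.0635, 0.1745]
eef_rot: [0.707, -0.705, 0.036, -0.039]
wrist_force: [4.5, 6.4, 2.6]
opening: 0.32
```

```bash
python3 - <<'E'
from h import *
o=st()
E
```

```text
t 15.35 pos [0.6195 0.0635 0.1745] rot [ 0.707  -0.7052  0.0358 -0.0392] F [4.5 6.4 2.6] T [ 1.01 -0.67  0.13] op 0.32 q [-0.09   0.334  1.537  0.003  1.265  0.016]
```

step_arm(commands=[[0,1,0,0,0,0,0],[0,1,0,0,0,0,0],[0,1,0,0,0,0,0]])

```text
time_s: 15.65
eef_pos: [0.6198, 0.0634, 0.1745]
eef_rot: [0.693, -0.69, 0.146, -0.149]
wrist_force: [5.9, 6.3, 0.9]
opening: 0.321
```

```bash
python3 - <<'E'
from h import *
o=st()
E
```

```text
t 15.65 pos [0.6198 0.0634 0.1745] rot [ 0.6928 -0.6903  0.1457 -0.1494] F [5.9 6.3 0.9] T [ 1.   -0.95  0.14] op 0.321 q [-0.09   0.334  1.537  0.003  1.265  0.33 ]
```

step_arm(commands=[[0,1,0,0,0,0,0],[0,1,0,0,0,0,0],[0,1,0,0,0,0,0]])

```text
time_s: 15.95
eef_pos: [0.6201, 0.0633, 0.1745]
eef_rot: [0.661, -0.658, 0.252, -0.256]
wrist_force: [7.6, 4.2, 0.4]
opening: 0.318
```

```bash
python3 - <<'E'
from h import *
o=st()
E
```

```text
t 15.95 pos [0.6201 0.0633 0.1745] rot [ 0.6614 -0.6585  0.252  -0.2558] F [7.6 4.2 0.4] T [ 0.89 -1.12  0.08] op 0.318 q [-0.09   0.334  1.537  0.003  1.264  0.644]
```

step_arm(commands=[[0,1,0,0,0,0,0],[0,1,0,0,0,0,0],[0,1,0,0,0,0,0]])

```text
time_s: 16.25
eef_pos: [0.6204, 0.063, 0.1745]
eef_rot: [0.614, -0.61, 0.352, -0.356]
wrist_force: [8.4, 3.6, -0.2]
opening: 0.324
```

```bash
python3 - <<'E'
from h import *
o=st(); shot("scene","s10")
s=cv2.imread("pics/s10.png")[140:240,180:280];cv2.imwrite("pics/s10c.png",cv2.resize(s,None,fx=6,fy=6,interpolation=cv2.INTER_CUBIC))
E
```

```text
t 16.25 pos [0.6204 0.063  0.1745] rot [ 0.6138 -0.6104  0.3521 -0.3559] F [ 8.4  3.6 -0.2] T [ 0.75 -1.24  0.19] op 0.324 q [-0.09   0.334  1.537  0.002  1.263  0.958]
```

View pics/s10c.png

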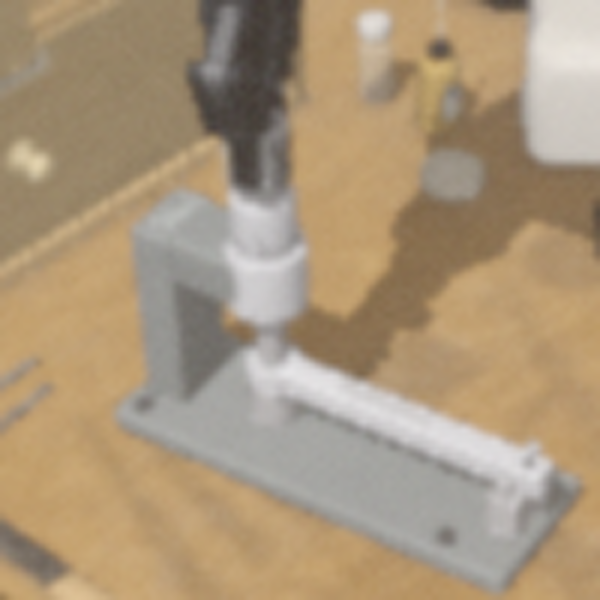

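step_arm(commands=[[0,1,0,0,0,0,0]])

```text
time_s: 16.4
eef_pos: [0.6205, 0.0629, 0.1745]
eef_rot: [0.595, -0.591, 0.383, -0.387]
wrist_force: [8.7, 3.9, 0.1]
opening: 0.319
```

```bash
python3 - <<'E'
from h import *
o=st()
E
```

```text
t 16.4 pos [0.6205 0.0629 0.1745] rot [ 0.595  -0.5913  0.383  -0.3868] F [8.7 3.9 0.1] T [ 0.63 -1.35  0.21] op 0.319 q [-0.09   0.334  1.537  0.002  1.263  1.06 ]
```

step_arm(commands=[[0,1,0,0,0,0,0]])

```text
time_s: 16.5
eef_pos: [0.6205, 0.0627, 0.1746]
eef_rot: [0.574, -0.57, 0.414, -0.418]
wrist_force: [9.2, 3.1, 0.2]
opening: 0.323
```

```bash
python3 - <<'E'
from h import *
o=st()
E
```

```text
t 16.5 pos [0.6205 0.0627 0.1746] rot [ 0.5736 -0.5699  0.4142 -0.4179] F [9.2 3.1 0.2] T [ 0.61 -1.43  0.21] op 0.323 q [-0.09   0.334  1.537  0.002  1.263  1.167]
```

step_arm(commands=[[0,1,0,0,0,0,0]])

```text
time_s: 16.6
eef_pos: [0.6205, 0.0627, 0.1745]
eef_rot: [0.551, -0.547, 0.444, -0.447]
wrist_force: [8.5, 2.4, -0.5]
opening: 0.324
```

```bash
python3 - <<'E'
from h import *
o=st()
E
```

```text
t 16.6 pos [0.6205 0.0627 0.1745] rot [ 0.5511 -0.5472  0.4436 -0.4472] F [ 8.5  2.4 -0.5] T [ 0.56 -1.36  0.2 ] op 0.324 q [-0.09   0.335  1.537  0.002  1.263  1.272]
```

Tz went from about 0.12 to a steady 0.21 N·m, so the ratchet is slipping: about 0.3–0.6 rad so far. I'll add 8 rows (0.84 rad) and then release.

step_arm(commands=[[0,1,0,0,0,0,0],[0,1,0,0,0,0,0],[0,1,0,0,0,0,0],[0,1,0,0,0,0,0],[0,1,0,0,0,0,0]])

```text
time_s: 17.1
eef_pos: [0.6206, 0.062, 0.1745]
eef_rot: [-0.417, 0.413, -0.571, 0.574]
wrist_force: [8.0, 1.1, -0.9]
opening: 0.318
```

```bash
python3 - <<'E'
from h import *
o=st()
E
```

```text
t 17.1 pos [0.6206 0.062  0.1745] rot [-0.4172  0.413  -0.5709  0.574 ] F [ 8.   1.1 -0.9] T [ 0.2  -1.41  0.2 ] op 0.318 q [-9.100e-02  3.340e-01  1.537e+00  1.000e-03  1.263e+00  1.796e+00]
```

step_arm(commands=[[0,1,0,0,0,0,0],[0,1,0,0,0,0,0],[0,1,0,0,0,0,0]])

```text
time_s: 17.4
eef_pos: [0.6204, 0.0616, 0.1746]
eef_rot: [-0.323, 0.318, -0.629, 0.632]
wrist_force: [7.9, -0.0, 0.1]
opening: 0.322
```

```bash
python3 - <<'E'
from h import *
o=st()
E
```

```text
t 17.4 pos [0.6204 0.0616 0.1746] rot [-0.3225  0.3182 -0.6291  0.6316] F [ 7.9 -0.   0.1] T [ 0.02 -1.24  0.25] op 0.322 q [-0.091  0.334  1.537  0.     1.263  2.11 ]
```

step_arm(commands=[[0,0,0,0,0,0,0],[0,0,0,0,0,0,0.6],[0,0,0,0,0,0,0.6],[0,0,0,0,0,0,0.6],[0,0,0,0,0,0,0.6],[0,0,0,0,-0.5,0,0.6],[0,0,0,0,-1,0,0.6],[0,0,0,0,-1,0,0.6],[0,0,0,0,0,0,0.6]])

```text
time_s: 18.3
eef_pos: [0.6205, 0.0618, 0.2549]
eef_rot: [-0.325, 0.319, -0.628, 0.632]
wrist_force: [1.4, 0.1, 1.2]
opening: 0.6
```

```bash
python3 - <<'E'
from h import *
o=st(); im,d=shot("wrist","w11"); shot("scene","s11")
s=cv2.imread("pics/s11.png")[130:250,180:300];cv2.imwrite("pics/s11c.png",cv2.resize(s,None,fx=4.9,fy=4.9,interpolation=cv2.INTER_CUBIC))
E
```

```text
t 18.3 pos [0.6205 0.0618 0.2549] rot [-0.3247  0.3188 -0.6278  0.6315] F [1.4 0.1 1.2] T [-0.03 -0.05 -0.02] op 0.6 q [-0.091  0.262  1.461  0.     1.408  2.106]
```

View pics/s11c.png

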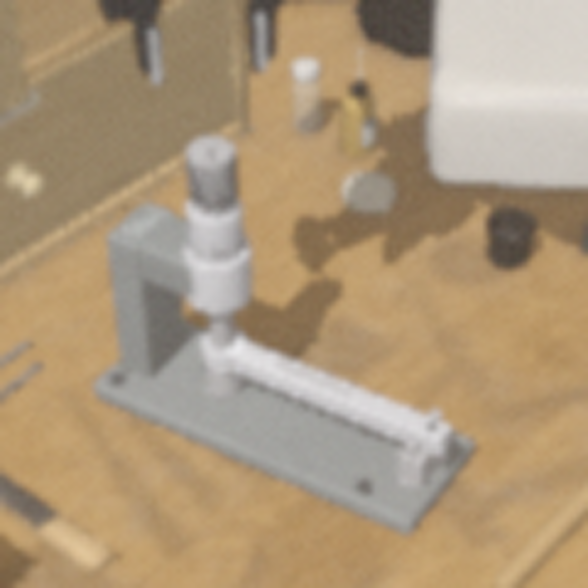

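View pics/w11.png

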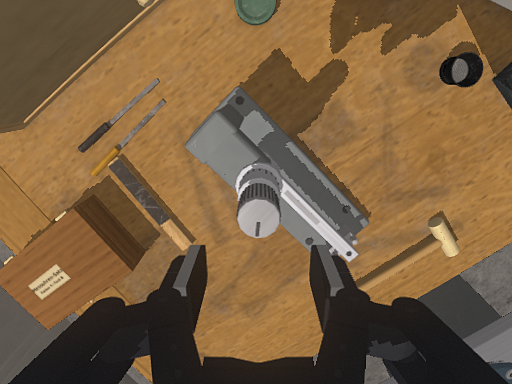

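```bash
python3 - <<'E'
from h import *
d=np.load("pics/w11.npy")
yaw=np.radians(9.13);U=np.array([np.cos(yaw),np.sin(yaw)]);V=np.array([-U[1],U[0]])
P=world("wrist",d,np.ones_like(d,bool)); t=P[:,:2]@U;n=P[:,:2]@V; z=P[:,2]
k=(z>.05)&(z<.058)&(t<.59)&(t>.44)&(abs(n+.036)<.0085); print("lever z",np.median(z[k]),"end",t[k].min())
B=k&(t>.49); print("yaw off",np.degrees(np.polyfit(t[B],n[B],1)[0]),"n mean",n[B].mean(),"zslope",np.polyfit(t[B],z[B],1)[0])
k=(z>.012)&(z<.018)&(t>.445)&(t<.56)&(n<.02)&(n>-.085);print("base",np.quantile(t[k],[0,.005]),n[k].min(),n[k].max())
ctrl.hand_in(); st()
E
```

```text
lever z 0.0503496563974713 end 0.45438206681100085
yaw off -0.7620319763599184 n mean -0.03567479891792131 zslope -0.0019264117914530071
base [0.45650442 0.45691432] -0.0750319895477439 0.005385443475013933
the job is handed in; nothing more can be done
the job is handed in; nothing more can be done
```

The job is done and handed in at about 18 s. The lever blank is seated and clamped in the gauge, and the gripper is open and clear above the knob.

- **Seating:** I gripped the lever at its middle, lowered it 38 mm short between the pegs, slid it forward, set it down and released it. Just before release the camera put it within about 1 mm of its seat, centred between the pegs, with its top at 53.5 mm.
- **Clamping:** I turned the ratchet knob in one grip, about 225° (3.9 rad) in total. The torque about the axis was mostly 0.13–0.16 N·m at first. It stayed at 0.20–0.25 N·m from about 159° on, which is the ratchet slipping.
- **Slip:** I estimate 1.15–1.5 rad. I worked this out from the gripper rotation and the torque rise; I did not measure it directly. The knob mark stayed in line with the gripper, so the fingers did not slip on the knob. I never gripped the sleeve, and I saw no sign of the bystanders moving.
- **Weak or disagreeing checks:**
  - One torque reading at 141° was low, 0.08 N·m.
  - From higher up, the wrist depth read the lever top at about 50 mm instead of 54 mm, both before and after clamping; I think this is sensor bias.
  - The same view after clamping read the bar turned by 0.8°, and the plain end about 2 mm in front of the base edge, where I expected 2 mm behind. I did not resolve either.
  - The pictures are too coarse to show whether the spindle face touches the boss, so the clamping rests on the torque.

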